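Unstack the planters and stand each in its drip tray

ROBOT

A 6-joint arm with a two-finger parallel gripper is mounted at the origin on the work surface. World frame = base frame: x ahead of the robot, y to its left, z up, the work surface at z = 0. Lengths are in mm, angles in rad, forces in N, time in s.
With the tool pointing down it reaches from about 350 to 775 mm from the base axis. Payload 7.3 kg.
Tool frame: the origin (TCP) lies at the very end of the fingers, on their centre line; the grasp point (between the pads) lies 19 mm behind it; z points along the fingers, y is the line along which they close (so a half turn about z gives the same grasp; the last joint's range is limited). The gripper opens to 92 mm and grips with 3 to 60 N. Pads are 19 mm wide; open, the fingers measure 130 mm over their backs; the gripper's body (75 mm by 190 mm) begins 47 mm behind the grasp point.
Start: joints at [-1.315, 0.342, 1.524, -0, 1.275, -0.146], TCP at [205.339, -483.201, 200.941] pointing down, gripper open.
Joint ranges: [-2.53, 2.53], [-0.77, 2.02], [0.04, 2.7], [-1, 4.14], [0.28, 2.66], [-3.11, 3.11]. Speed limits (rad/s): [2.57, 2.57, 3.14, 3.14, 3.14, 3.14].

INTERFACE

Orientations are given as [roll, pitch, yaw] about the fixed x, y, z axes, in that order (R = Rz(yaw) Ry(pitch) Rx(roll)).
In Python, from plant import * gives the robot as it stands.
- The arm moves only by the tool arm_command, never from a script. Its arguments are lists of equal length, an entry for each row: "gripper": the finger opening in mm, from 0 to 91.8; "dp": the shift along the tool's x, y, z in units of 25 mm (1.0 is 25 mm), a list of three; "twist": the turn about the tool's z in units of 5 degrees (1.0 is 5 degrees). A call has exactly 5 rows; each row shifts and turns the commanded pose from where the row before left it, along the tool's axes as they then stand; what a row does not reach is not made up. A row lasts 1/8 s, in which the tool goes at most 62.5 mm and 10.7 degrees, less where a joint would pass 70% of its speed; a pose out of reach is approached as far as the arm can. A call is refused whole if a number of a shift passes 1 or a number of a turn 1, either way. A call with a gripper value outside its range is refused whole. The fingers move at their own pace and stop on an object; the grip force is fixed at half the most. Time passes only in rows, so rows that do not move let the fingers close, or fill a call up. It gives the time, the measured TCP pose, the force, the opening and the grip force at its end, in the units of the state.
- get_obs(): the state, without advancing time (a new reading comes with each control period).
- capture(name): name is "scene" or "top" or "wrist"; returns the picture (384x512x3 uint8, red, green, blue); there is no depth.
- get_calibration(name): a dict with "mtx" (3x3 intrinsics, pixels), "dist_coeffs" ([k1, k2, p1, p2, k3] as OpenCV has them; the pictures are not rectified), "position" and "attitude" of the camera in the world; the wrist camera has in their place "mount" (4x4, takes a point from camera to tool coordinates, whose origin is the TCP and whose axes are the flange's). Camera axes: x right, y down, z forward; pixel columns grow to the right and rows downward; lengths in mm; the calibration is good to about 2 mm. A picture is of the moment at which its call begins: read the wrist's pose just before it. get_calibration takes no time and is no camera call.
- close_job(): hands the job in; it is judged then, once.
The state is a dict: "time": time; "joint_positions": joint angles; "dq": joint speeds; "tau": joint torques, N m; "tool_pos": TCP position; "tcp_rot": TCP orientation; "contact_force": force on the tool from outside, world axes, zero at the start; "moment": the same for the moment, N m; "grip_width": finger opening in mm; "finger_force": force on a finger pad.
Only numpy, scipy, OpenCV 4.12 (cv2) and the standard library are available. Lean on these libraries where they do the work, as an engineer would, in place of code of your own. Each camera call takes 0.05 s, during which the arm holds its last target. There are 200 camera calls.

TASK

Set out the market stall: take the stack of four wooden planters apart from the top and stand each one in the drip tray of its own shape and size, flat on the tray's floor within the lip. Set them down rather than dropping them, keep them upright, and leave the trays, the mug and the tin of stain where they are.

Things in the scene. Friction and masses are not known exactly. Their poses are not given: they have to be found in the camera images.
- trough: Oblong open wooden planter, 200 x 140 x 70 mm high, walls and bottom 8 mm. Across its middle, along y, runs a divider board 12 mm thick, top 8 mm below the rim (good to pinch from above, fingers closing along x; 86 mm clear on each side). Bottom of the stack; the square box sits in its rim, underside 62 mm above the trough's, up to 25 mm off-centre along x. Origin: centre of underside, z up, x lengthwise. 0.5 kg.
- square_box: Square open wooden planter, 116 x 116 x 65 mm high, walls and bottom 8 mm. Across its middle, along y, runs a divider board 12 mm thick, top 8 mm below the rim (good to pinch from above, fingers closing along x; 44 mm clear on each side). Second in the stack, square with the trough; the tub sits in its rim, underside 57 mm above the box's. Origin: centre of underside, z up, x square to the divider. 0.32 kg.
- tub: Round open tub of 12 flat wooden staves, two steel hoops; 92 mm across, 60 mm high, staves 8 mm. Inside, a ring 8 mm wide, 12 mm high lies 8 mm below the rim: stave plus ring is 16 mm thick, clear opening 60 mm. Third in the stack; the hexagonal pot stands on the ring, underside 52 mm above the tub's. Origin: centre of underside, z up, x through the middle of a stave (one every 30 deg). 0.2 kg.
- hex_pot: Small open six-sided wooden pot, 60 mm across flats (69 mm over corners), 60 mm high, walls 7 mm; top of the stack. Origin: centre of underside, z up, x square through the middle of one flat side (one every 60 deg). 0.13 kg.
- long_tray: empty zinc drip tray, loose on the table, oblong, 226 x 166 mm outside, 220 x 160 mm inside the lip, floor 4 mm thick, upright lip 3 mm thick standing to 14 mm above the table. Origin: centre of its underside; x along its length.
- square_tray: empty zinc drip tray, loose on the table, square, 140 mm outside, 134 mm inside the lip, floor 4 mm thick, upright lip 3 mm thick standing to 14 mm above the table. Origin: centre of its underside; x and y square to its sides.
- round_tray: empty zinc drip tray, loose on the table, round (twelve short sides), 116 mm across outside, 110 mm inside the lip, floor 4 mm thick, upright lip 3 mm thick standing to 14 mm above the table. Origin: centre of its underside; the planter may stand in it at any yaw.
- hex_tray: empty zinc drip tray, loose on the table, six-sided, 82 mm across flats outside, 76 mm inside the lip, floor 4 mm thick, upright lip 3 mm thick standing to 14 mm above the table. Origin: centre of its underside; x square to one side; the pot fits it at any yaw.
- mug: white mug, 70 mm across, 80 mm high, with a handle, standing on the table; not part of the job. Origin: centre of its underside.
- stain_tin: closed tin of wood stain with a paper label, 68 mm across, 85 mm high, standing on the table; not part of the job. Origin: centre of its underside.
Mind the look-alikes: they are no part of the job. Leave any green look-alike of the square_box alone.

How it is judged:
By the outcome, as a careful person would: the job done as asked, in the order asked, and still so for the second after the job is handed in, with the robot touching nothing.
It also fails if it takes over 112 s, if anything falls off the work surface, if the arm or the gripper's body presses on something with over 40 N, if the wrist force passes 120 N, or if a joint passes its speed limit or range.

## Working session

There is one attempt and no reset: what is moved stays moved. The work goes in short steps, Python scripts to look and compute and a tool call to move; the robot and the scene stay as the last step left them, time stands still between calls to the robot, and variables do not carry over. Pictures are saved under pics/ and viewed, at most 14 in all, crops included, and the job is handed in when it is done.

Besides the shell and the picture viewer there is one more tool, called as a command line: name --pt "numbers of a row" for each row, then --argument value for the rest. arm_command: Moves the arm, as the interface text tells. Its arguments: {"type":"object","properties":{"gripper":{"type":"array"},"dp":{"type":"array"},"twist":{"type":"array"}},"required":["gripper","dp","twist"]}

```bash
ls; mkdir -p pics; python3 - <<'E'
from plant import *
import cv2
for n in ("scene","top","wrist"):
    im=capture(n); cv2.imwrite(f"pics/{n}0.png",im[:,:,::-1]); c=get_calibration(n); print(n,c)
print(get_obs())
E
```

```text
pics
scene {'mtx': array([[385.52052493,   0.        , 262.09561334],
       [  0.        , 385.52052493, 191.50946664],
       [  0.        ,   0.        ,   1.        ]]), 'dist_coeffs': array([-0.12213028,  0.        ,  0.        ,  0.        ,  0.        ]), 'position': array([1138.13233588,  180.95653075, 1242.23363245]), 'attitude': array([-2.60204196e+00,  1.78775030e-03,  2.01790024e+00])}
top {'mtx': array([[480.57697396,   0.        , 254.84334565],
       [  0.        , 480.57697396, 194.19473896],
       [  0.        ,   0.        ,   1.        ]]), 'dist_coeffs': array([-0.12029747,  0.        ,  0.        ,  0.        ,  0.        ]), 'position': array([ 327.5951754 , -139.97188849, 1875.7636527 ]), 'attitude': array([-3.02301886,  0.00620856, -1.58379126])}
wrist {'mtx': array([[282.56701058,   0.        , 256.5568969 ],
       [  0.        , 282.56701058, 189.39168365],
       [  0.        ,   0.        ,   1.        ]]), 'dist_coeffs': array([-0.01871422,  0.        ,  0.        ,  0.        ,  0.        ]), 'mount': array([[ 2.02688024e-04, -9.62413366e-01, -2.71588
[... 279 characters left out ...]
0000e+00]])}
{'time': 0.15, 'joint_positions': array([-1.31498257e+00,  3.42551500e-01,  1.52476310e+00, -2.57390623e-05,
        1.27541465e+00, -1.45967836e-01]), 'dq': array([-0.00073303, -0.0023192 , -0.00189427,  0.00021971, -0.00226097,
       -0.00051823]), 'tau': array([ 1.56136466e-03, -4.31470621e+01, -2.44353676e+01,  7.18220067e-02,
        5.36889746e-02, -8.36382287e-05]), 'tool_pos': array([ 205.2509807 , -482.86280735,  200.42247807]), 'tcp_rot': array([-3.14046457e+00, -1.40963596e-04,  4.01789017e-01]), 'contact_force': array([-1.00477644,  0.04348051, -0.14137066]), 'moment': array([0.0225961 , 0.00061522, 0.03603354]), 'finger_force': 0.0, 'grip_width': 92.12416367117007}
```

View pics/scene0.png

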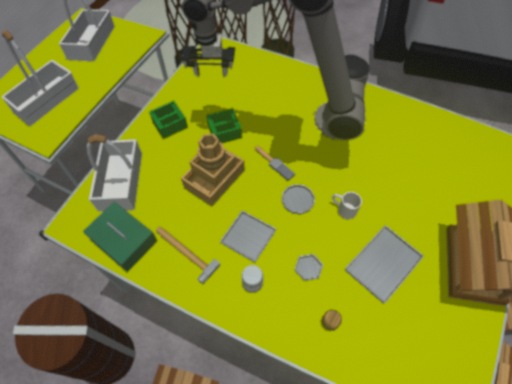

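View pics/top0.png

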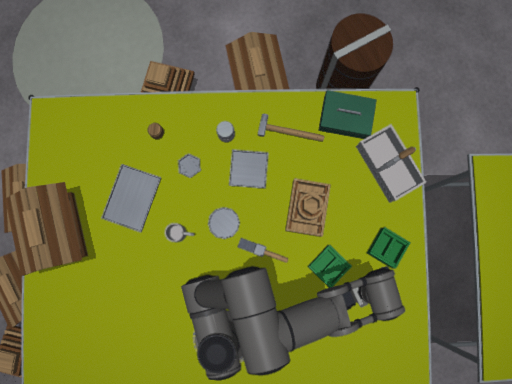

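The top view shows the stack at (309,207). The trays are long (132,198), square (249,169), round (224,223) and hex (190,166). The mug is at (176,233) and the tin at (225,131). Green look-alikes sit at (329,266) and (388,247), with a small brown distractor at (155,131).

```bash
cat > h.py <<'E'
from plant import *
import numpy as np, cv2
from scipy.spatial.transform import Rotation as Ro
def cam(n,o=None):
    c=get_calibration(n)
    if n=="wrist":
        M=np.array(c["mount"]); R=Ro.from_euler("xyz",o["tcp_rot"]).as_matrix()
        return c, R@M[:3,:3], R@M[:3,3]+o["tool_pos"]
    return c, Ro.from_euler("xyz",c["attitude"]).as_matrix(), np.array(c["position"])
def cast(C,px,z):
    c,R,p=C; u=cv2.undistortPoints(np.array(px,float).reshape(-1,1,2),c["mtx"],c["dist_coeffs"])[:,0]
    d=np.c_[u,np.ones(len(u))]@R.T; return p+d*((z-p[2])/d[:,2])[:,None]
def proj(C,P):
    c,R,p=C; P=(np.array(P,float).reshape(-1,3)-p)@R
    return cv2.projectPoints(P,np.zeros(3),np.zeros(3),c["mtx"],c["dist_coeffs"])[0][:,0]
def rect(C,cnt,z):
    w=cast(C,cnt.reshape(-1,2),z)[:,:2].astype(np.float32); (x,y),(a,b),t=cv2.minAreaRect(w)
    if b>a: a,b,t=b,a,t+90
    return [round(v,1) for v in (x,y,a,b,(t+90)%180-90)]
def go(x,y,z,yaw=None):
    "units from the present pose; yaw in deg, taken mod 180 (shift in axes BEFORE turning)"
    o=get_obs(); R=Ro.from_euler("xyz",o["tcp_rot"]).as_matrix(); d=R.T@(np.array([x,y,z])-o["tool_pos"])/25
    tw=0 if yaw is None else -((yaw-np.degrees(o["tcp_rot"][2])+90)%180-90)/5
    print("t %.2f dp"%o["time"],d.round(2),"twist %.2f"%tw, "q6 %.2f"%o["joint_positions"][5])
E
python3 - <<'E'
from h import *
for n in("top","scene"):
    im=cv2.imread(f"pics/{n}0.png"); C=cam(n); hsv=cv2.cvtColor(im,cv2.COLOR_BGR2HSV)
    for nm,m in (("gray",(hsv[...,1]<110)&(hsv[...,2]>90)),("brown",(hsv[...,0]<22)&(hsv[...,1]>70))):
        cs,_=cv2.findContours(m.astype(np.uint8),cv2.RETR_EXTERNAL,cv2.CHAIN_APPROX_NONE)
        for c in cs:
            if 250<cv2.contourArea(c)<6000: print(n,nm,cv2.boundingRect(c),rect(C,c,14 if nm=="gray" else 70))
    if n=="top":
        crop=cv2.resize(im[160:250,265:355],None,fx=6,fy=6,interpolation=cv2.INTER_CUBIC); cv2.imwrite("pics/c0.png",crop)
E
```

```text
top gray (0, 350, 16, 26) [-108.1, 860.0, 90.7, 66.9, -7.2]
top gray (243, 314, 35, 58) [-21.9, -144.0, 211.3, 86.9, 14.5]
top gray (199, 314, 20, 22) [53.3, 53.8, 76.4, 66.0, 13.7]
top gray (376, 281, 22, 30) [148.7, -629.6, 112.8, 61.7, 16.4]
top gray (231, 273, 33, 43) [162.9, -95.8, 154.0, 100.4, 13.4]
top gray (238, 238, 49, 24) [329.3, -158.0, 196.1, 43.8, 70.9]
top gray (165, 223, 29, 19) [405.8, 165.3, 109.9, 69.9, 89.5]
top gray (208, 207, 32, 32) [439.9, -7.3, 121.2, 117.8, 44.6]
top gray (46, 184, 27, 80) [446.5, 649.1, 324.1, 40.3, 14.6]
top gray (286, 179, 44, 57) [496.3, -336.6, 204.1, 142.7, -10.3]
top gray (101, 164, 60, 68) [543.2, 357.9, 230.5, 173.2, -19.8]
top gray (178, 154, 23, 24) [667.3, 127.0, 92.4, 87.2, 0.5]
top gray (229, 149, 40, 39) [652.4, -107.0, 145.5, 145.2, -5.5]
top gray (258, 114, 66, 27) [817.5, -279.3, 260.0, 84.8, 83.5]
top gray (0, 0, 29, 26) [1368.2, 905.0, 130.8, 121.6, -83.6]
top brown (286, 179, 44, 57) [491.3, -330.3, 198.2, 139.0, -10.2]
top brown (266, 125, 58, 16) [780.9, -287.1, 224.4, 21.8, 77.7]
top brown (330, 69, 45, 19) [987.3, -
[... 827 characters left out ...]
 [-240.2, -946.6, 355.8, 63.3, 29.1]
scene gray (202, 2, 117, 65) [-408.0, -541.3, 566.4, 489.7, -73.0]
scene gray (412, 0, 100, 59) [-1051.0, 402.7, 720.2, 523.7, 2.5]
scene gray (334, 0, 47, 64) [-647.3, -157.7, 567.6, 252.4, 9.8]
scene brown (153, 365, 66, 19) [1144.2, -59.1, 185.3, 49.6, -62.9]
scene brown (495, 343, 17, 41) [734.9, 787.5, 125.4, 52.7, 12.0]
scene brown (15, 335, 118, 49) [1261.4, -399.3, 390.2, 121.9, -72.2]
scene brown (95, 315, 33, 31) [1144.0, -326.4, 141.6, 33.9, 88.0]
scene brown (18, 294, 77, 35) [1171.0, -513.8, 257.3, 102.6, -64.0]
scene brown (449, 201, 63, 130) [411.1, 646.7, 473.4, 226.3, 8.3]
scene brown (182, 135, 61, 64) [488.2, -355.7, 224.4, 217.3, 72.6]
```

View pics/c0.png

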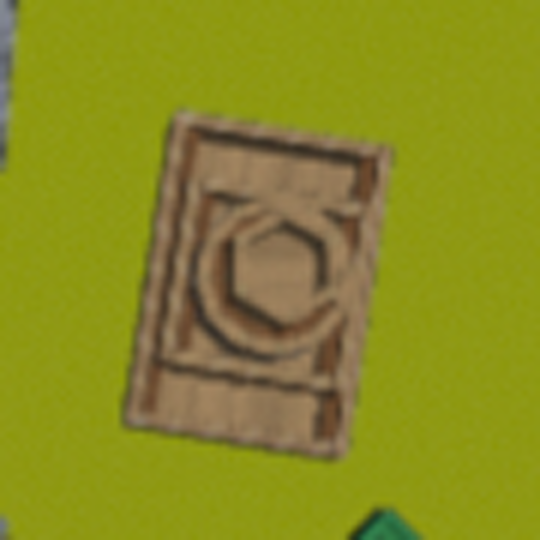

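The crop shows the brown stack: hexagon rim inside the round tub, in the square box, in the oblong trough. It is the right choice, not the green boxes or the small brown thing. Next I'll move above it and look with the wrist camera.

```bash
python3 - <<'E'
from h import *
C=cam("top"); p=cast(C,[(311.5,206.5)],231)[0]; print(p)
print(cast(C,[(224,223)],14),np.hypot(*p[:2]))
go(p[0],p[1],340,-10)
E
```

```text
[ 478.36066075 -326.62410427  231.        ]
[[438.65615267 -10.20298728  14.        ]] 579.234173059247
t 0.15 dp [12.5  -1.49 -5.58] twist 6.60 q6 -0.15
```

arm_command --gripper '[91,91,91,91,91]' --pt "0.5 -0.3 -1" --pt "1 -0.3 -1" --pt "1 -0.3 -1" --pt "1 -0.3 -1" --pt "1 -0.3 -1" --twist '[0,0,0,0,0]'

```text
time: 0.78
tool_pos: [294.7, -403.9, 326.5]
tcp_rot: [-3.141, 0.0, 0.402]
contact_force: [0.4, -0.0, 0.2]
grip_width: 91.1
finger_force: 0.0
```

arm_command --gripper '[91,91,91,91,91]' --pt "1 0 -0.6" --pt "1 0 0" --pt "1 0 0" --pt "1 0 0" --pt "1 0 0" --twist '[0,0,0,0,0]'

```text
time: 1.4
tool_pos: [409.9, -355.3, 340.6]
tcp_rot: [-3.141, 0.0, 0.402]
contact_force: [-0.6, 0.6, 0.2]
grip_width: 91.0
finger_force: 0.0
```

arm_command --gripper '[91,91,91,91,91]' --pt "1 0 0" --pt "1 0 0" --pt "1 0 0" --pt "0 0 0" --pt "0 0 0" --twist '[0,0,1,1,1]'

```text
time: 2.02
tool_pos: [478.5, -326.1, 340.3]
tcp_rot: [-3.141, 0.001, 0.138]
contact_force: [-0.5, -0.5, 0.2]
grip_width: 90.9
finger_force: 0.0
```

arm_command --gripper '[91,91,91,91,91]' --pt "0 0 0" --pt "0 0 0" --pt "0 0 0" --pt "0 0 0" --pt "0 0 0" --twist '[1,1,1,0.6,0]'

```text
time: 2.65
tool_pos: [478.2, -326.4, 340.6]
tcp_rot: [-3.141, 0.001, -0.174]
contact_force: [-1.0, -0.8, 0.3]
grip_width: 91.3
finger_force: 0.0
```

```bash
python3 - <<'E'
from h import *
o=get_obs(); print(o["time"],o["tool_pos"],np.degrees(o["tcp_rot"]),o["joint_positions"])
im=capture("wrist")[:,:,::-1]; cv2.imwrite("pics/w1.png",im)
C=cam("wrist",o); print(proj(C,[(478,-327,231),o["tool_pos"]]))
E
```

```text
2.65 [ 478.212395   -326.39549621  340.60513742] [-1.79982112e+02  3.07432524e-02 -9.94936911e+00] [-7.31236496e-01  3.88521173e-01  1.07839415e+00 -1.91067909e-05
  1.67529783e+00  1.01320718e+00]
[[257.08236867 180.2008676 ]
 [256.56336972 217.899483  ]]
```

View pics/w1.png

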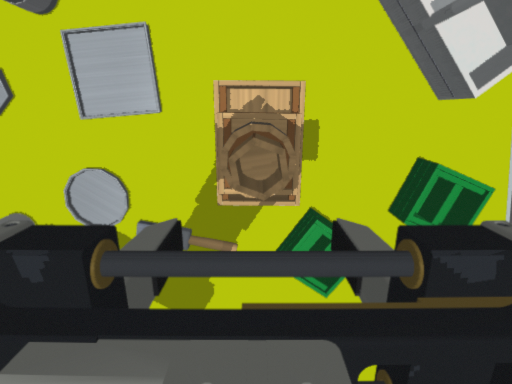

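The wrist view shows the stack at (260,160), with the square tray at (112,70), the round tray at (97,197) and the green boxes on the right. I'll enlarge the stack to get the pot's flats.

```bash
python3 - <<'E'
import cv2
im=cv2.imread("pics/w1.png")[70:215,195:325]; im=cv2.resize(cv2.convertScaleAbs(im,alpha=1.7),None,fx=4,fy=4,interpolation=cv2.INTER_CUBIC); cv2.imwrite("pics/c1.png",im)
E
```

```text
(no output)
```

View pics/c1.png

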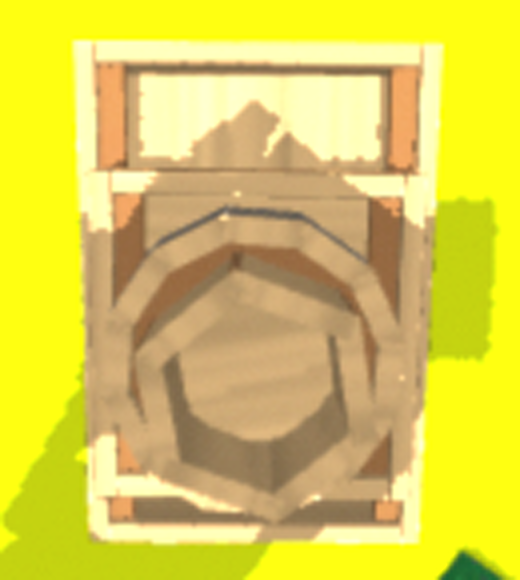

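The crop shows the pot's six rim corners, about (240,268), (358,308), (370,430), (275,518), (163,478) and (140,352). The tub rim spans roughly x 105–408, and the trough corners are (75,40), (443,43), (418,540) and (88,540).

```bash
python3 - <<'E'
from h import *
o=get_obs(); C=cam("wrist",o)
f=lambda a,z: cast(C,np.array(a)/4+[195,70],z)[:,:2]
H=f([(240,268),(358,308),(370,430),(275,518),(163,478),(140,352)],231); c=H.mean(0); d=H-c
print(c,np.hypot(*d.T),((np.degrees(np.arctan2(d[:,1],d[:,0]))+30)%60).round(1))
T=f([(75,40),(443,43),(418,540),(88,540)],70); print(T.mean(0),T)
im=cv2.imread("pics/w1.png");hsv=cv2.cvtColor(im,cv2.COLOR_BGR2HSV)
cs,_=cv2.findContours((hsv[...,1]<110).astype(np.uint8),cv2.RETR_EXTERNAL,cv2.CHAIN_APPROX_NONE)
for q in cs:
    if cv2.contourArea(q)>2000: print(cv2.boundingRect(q),rect(C,q,14))
go(c[0],c[1],200)
E
```

```text
[ 490.06789869 -331.57489977] [33.29156282 34.50539264 31.53562962 34.65195562 34.282536   32.7753891 ] [28.  31.3 32.2 28.1 32.2 30. ]
[ 493.40786811 -333.17154537] [[ 603.58548444 -282.83396778]
 [ 578.64998746 -419.63200932]
 [ 383.63384738 -384.10486936]
 [ 407.76215315 -246.115335  ]]
(0, 141, 512, 243) [215.3, -278.8, 1227.2, 574.8, 80.1]
(216, 113, 86, 91) [462.0, -328.1, 165.5, 153.5, -9.9]
(60, 22, 101, 98) [653.1, -108.5, 146.4, 143.6, 84.5]
(379, 0, 133, 100) [589.4, -666.2, 237.8, 152.7, 81.0]
t 2.70 dp [0.5  0.12 5.63] twist 0.00 q6 1.01
```

arm_command --gripper '[91,91,91,91,91]' --pt "0.5 0.12 0" --pt "0 0 0.4" --pt "0 0 1" --pt "0 0 1" --pt "0 0 1" --twist '[0,-1,-1,0,0]'

```text
time: 3.32
tool_pos: [490.0, -331.5, 255.0]
tcp_rot: [3.142, 0.0, 0.002]
contact_force: [-0.1, -0.0, 0.8]
grip_width: 91.1
finger_force: 0.0
```

arm_command --gripper '[91,91,91,60,50]' --pt "0 0 1" --pt "0 0 1" --pt "0 0 0.4" --pt "0 0 0" --pt "0 0 0" --twist '[0,0,0,0,0]'

```text
time: 3.95
tool_pos: [490.5, -332.0, 197.1]
tcp_rot: [3.14, -0.001, 0.001]
contact_force: [-0.1, 0.6, 0.6]
grip_width: 75.8
finger_force: 0.0
```

arm_command --gripper '[50,50,50,50,50]' --pt "0 0 0" --pt "0 0 0" --pt "0 0 0" --pt "0 0 0" --pt "0 0 0" --twist '[0,0,0,0,0]'

```text
time: 4.58
tool_pos: [490.4, -331.8, 196.7]
tcp_rot: [3.141, -0.001, 0.0]
contact_force: [-0.3, 0.7, 4.5]
grip_width: 59.5
finger_force: 30.0
```

arm_command --gripper '[50,50,50,50,50]' --pt "0 0 -0.5" --pt "0 0 -1" --pt "0 0 -1" --pt "0 -1 -0.5" --pt "0.4 -1 0" --twist '[0,0,0,0,0]'

```text
time: 5.2
tool_pos: [499.9, -280.3, 272.0]
tcp_rot: [3.141, -0.001, -0.0]
contact_force: [-0.5, 0.2, -2.1]
grip_width: 59.5
finger_force: 30.0
```

arm_command --gripper '[50,50,50,50,50]' --pt "0.4 -1 0" --pt "0.4 -1 0" --pt "0.4 -1 0" --pt "0.4 -1 0" --pt "0.4 -1 0" --twist '[0,0,0,0,0]'

```text
time: 5.82
tool_pos: [549.7, -154.3, 270.6]
tcp_rot: [-3.141, 0.001, 0.001]
contact_force: [-0.2, -0.8, -2.3]
grip_width: 59.6
finger_force: 30.0
```

arm_command --gripper '[50,50,50,50,50]' --pt "0.5 -1 0" --pt "0.5 -1 0" --pt "0.5 -1 0" --pt "0.5 -1 0" --pt "0.5 -1 0" --twist '[0,0,0,0,0]'

```text
time: 6.45
tool_pos: [611.9, -29.4, 270.6]
tcp_rot: [-3.141, 0.002, 0.001]
contact_force: [0.5, -0.3, -2.0]
grip_width: 59.5
finger_force: 30.0
```

arm_command --gripper '[50,50,50,50,50]' --pt "0.4 -1 0.5" --pt "0.4 -1 1" --pt "0.4 -1 1" --pt "0.4 -1 0" --pt "0 0 0" --twist '[0,0,0,0,0]'

```text
time: 7.08
tool_pos: [651.6, 71.4, 207.5]
tcp_rot: [-3.141, 0.002, 0.004]
contact_force: [0.6, 0.1, -1.3]
grip_width: 59.5
finger_force: 30.0
```

```bash
python3 - <<'E'
from h import *
o=get_obs(); print(o["time"],o["tool_pos"],o["contact_force"],o["joint_positions"])
im=capture("wrist")[:,:,::-1]; cv2.imwrite("pics/w2.png",im)
C=cam("wrist",o); print(proj(C,[(670,127,14)]))
E
```

```text
7.075 [651.59867427  71.37108288 207.46638395] [ 0.59352885  0.09400517 -1.33749424] [-8.01964806e-03  5.87881165e-01  1.10604881e+00  5.69249697e-04
  1.44983608e+00  1.55914380e+00]
[[215.01741199 151.31259348]]
```

View pics/w2.png

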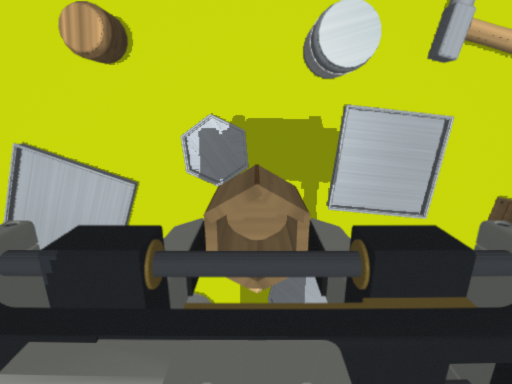

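The wrist view shows the hex tray at (215,150), where it was predicted. The pot is held level, the stain tin is at (345,38), and the square tray is on the right.

```bash
python3 - <<'E'
from h import *
o=get_obs(); C=cam("wrist",o)
P=cast(C,[(213,114),(247,131),(249,165),(221,187),(186,172),(182,132)],14)[:,:2]; c=P.mean(0); print(c,np.hypot(*(P-c).T))
im=cv2.imread("pics/w2.png"); hsv=cv2.cvtColor(im,cv2.COLOR_BGR2HSV)
cs,_=cv2.findContours((hsv[...,1]<110).astype(np.uint8),cv2.RETR_EXTERNAL,cv2.CHAIN_APPROX_NONE)
for q in cs:
    if cv2.contourArea(q)>1500: print(cv2.boundingRect(q),rect(C,q,14))
go(c[0],c[1],29)
E
```

```text
[670.83987901 123.72581334] [47.73035548 48.77340601 47.65212054 50.42758802 51.49831449 50.74588539]
(0, 114, 512, 270) [488.9, 70.3, 909.2, 459.3, -89.9]
(327, 105, 127, 114) [653.1, -108.5, 146.5, 144.0, 84.4]
(428, 0, 84, 62) [821.6, -190.0, 104.1, 67.4, -81.7]
(304, 0, 77, 78) [806.2, -33.4, 99.5, 78.2, -44.2]
t 7.12 dp [ 0.79 -2.15  7.16] twist 0.00 q6 1.56
```

arm_command --gripper '[50,50,50,50,50]' --pt "0.4 -1 0.5" --pt "0.36 -1 1" --pt "0 -0.18 1" --pt "0 0 1" --pt "0 0 1" --twist '[0,0,0,0,0]'

```text
time: 7.75
tool_pos: [670.9, 122.4, 95.5]
tcp_rot: [3.141, 0.0, -0.0]
contact_force: [0.1, -0.2, -1.6]
grip_width: 59.5
finger_force: 30.0
```

arm_command --gripper '[50,50,50,50,50]' --pt "0 0 1" --pt "0 0 0.8" --pt "0 0 0.4" --pt "0 0 0.15" --pt "0 0 0.1" --twist '[0,0,0,0,0]'

```text
time: 8.38
tool_pos: [671.9, 122.8, 35.4]
tcp_rot: [3.142, -0.001, 0.0]
contact_force: [0.3, 0.1, -1.7]
grip_width: 59.8
finger_force: 30.0
```

arm_command --gripper '[50,50,50,50,50]' --pt "-0.04 -0.1 0" --pt "0 0 0.1" --pt "0 0 0.08" --pt "0 0 0.04" --pt "0 0 0" --twist '[0,0,0,0,0]'

```text
time: 9.0
tool_pos: [670.4, 125.5, 29.8]
tcp_rot: [3.142, -0.0, 0.0]
contact_force: [-3.1, -1.6, 2.6]
grip_width: 59.3
finger_force: 30.0
```

arm_command --gripper '[63,66,72,80,90]' --pt "0 0 0" --pt "0 0 0" --pt "0 0 0" --pt "0 0 0" --pt "0 0 -0.5" --twist '[0,0,0,0,0]'

```text
time: 9.62
tool_pos: [669.6, 125.3, 40.9]
tcp_rot: [3.141, 0.002, 0.0]
contact_force: [0.8, 0.3, -0.7]
grip_width: 86.0
finger_force: 0.0
```

arm_command --gripper '[90,90,90,90,90]' --pt "0 0 -1" --pt "0 0 -1" --pt "0 0 -1" --pt "0 0 -1" --pt "-0.4 1 -1" --twist '[0,0,0,0,0]'

```text
time: 10.25
tool_pos: [660.7, 101.6, 168.4]
tcp_rot: [-3.141, -0.002, 0.003]
contact_force: [-0.1, -0.9, 0.2]
grip_width: 90.0
finger_force: 0.0
```

arm_command --gripper '[50,50,50,50,50]' --pt "-0.4 1 -1" --pt "-0.4 1 -1" --pt "-0.4 1 -1" --pt "-0.5 1 0" --pt "-0.4 1 0" --twist '[0,0,0,0,0]'

```text
time: 10.88
tool_pos: [607.7, -25.3, 243.3]
tcp_rot: [3.141, -0.002, 0.0]
contact_force: [0.2, -0.3, -0.3]
grip_width: 50.5
finger_force: 0.0
```

```bash
python3 - <<'E'
from h import *
o=get_obs(); print(o["time"],o["tool_pos"])
im=capture("wrist")[:,:,::-1]; cv2.imwrite("pics/w3.png",im)
C=cam("wrist",o); u,v=proj(C,[(670.5,126,30)])[0]; print(u,v)
im=im[max(0,int(v)-70):int(v)+80,max(0,int(u)-70):int(u)+80]
cv2.imwrite("pics/c3.png",cv2.resize(im,None,fx=3,fy=3))
go(490,-331,290)
E
```

```text
10.875 [607.65374905 -25.33396532 243.30999718]
145.75116794238028 117.65147577349626
t 10.93 dp [-4.65 12.12 -1.85] twist 0.00 q6 1.40
```

View pics/c3.png

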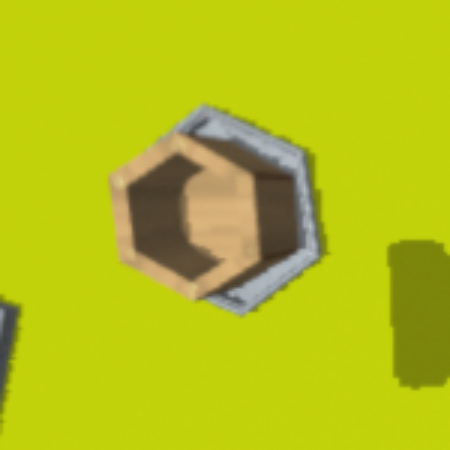

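The crop shows the pot upright inside the hex tray, with the lip visible on the right. I'll check that numerically when I take the next picture.

arm_command --gripper '[50,50,50,50,50]' --pt "-0.5 1 -1" --pt "-0.5 1 -0.85" --pt "-0.5 1 0" --pt "-0.5 1 0" --pt "-0.5 1 0" --twist '[0,0,0,0,0]'

```text
time: 11.55
tool_pos: [545.2, -150.1, 289.0]
tcp_rot: [3.141, -0.001, 0.0]
contact_force: [0.4, 0.2, 0.4]
grip_width: 49.8
finger_force: 0.0
```

arm_command --gripper '[50,50,50,50,50]' --pt "-0.5 1 0" --pt "-0.5 1 0" --pt "-0.5 1 0" --pt "-0.5 1 0" --pt "-0.5 1 0" --twist '[0,0,0,0,0]'

```text
time: 12.18
tool_pos: [482.7, -275.2, 288.9]
tcp_rot: [3.141, -0.001, 0.0]
contact_force: [1.0, -0.0, -0.4]
grip_width: 50.0
finger_force: 0.0
```

arm_command --gripper '[50,50,50,50,50]' --pt "-0.5 1 0" --pt "0 1 0" --pt "0 0 0" --pt "0 0 0" --pt "0 0 0" --twist '[0,0,1,1,0]'

```text
time: 12.8
tool_pos: [470.7, -324.6, 288.7]
tcp_rot: [3.141, -0.001, -0.173]
contact_force: [-0.0, 0.0, 0.3]
grip_width: 50.0
finger_force: 0.0
```

```bash
python3 - <<'E'
from h import *
o=get_obs(); print(o["time"],o["tool_pos"],o["tcp_rot"])
im=capture("wrist")[:,:,::-1]; cv2.imwrite("pics/w4.png",im)
C=cam("wrist",o); u,v=map(int,proj(C,[(490,-331,150)])[0]); print(u,v)
y0,x0=max(0,v-110),u-80; print(x0,y0)
cv2.imwrite("pics/c4.png",cv2.resize(cv2.convertScaleAbs(im[y0:v+40,x0:u+80],alpha=1.3),None,fx=4,fy=4,interpolation=cv2.INTER_CUBIC))
o2=dict(tool_pos=np.array([607.65,-25.33,243.31]),tcp_rot=np.array([3.141,-.002,0])); D=cam("wrist",o2)
k=lambda a,z:cast(D,np.array(a)/3+[75,47],z)
print(k([(188,217)],64),k([(222.5,210)],14))
R=k([(183,135),(255,172),(263,263),(195,300),(122,255),(112,178)],64)[:,:2]; print(np.hypot(*(R-R.mean(0)).T))
E
```

```text
12.8 [ 470.6630748  -324.56133404  288.70029734] [ 3.14101386e+00 -9.12175484e-04 -1.73450786e-01]
258 157
178 47
[[669.31018333 123.33245164  64.        ]] [[671.06305062 126.96740884  14.        ]]
[33.05052349 34.86093929 35.04261952 34.11871022 33.45309935 34.1216804 ]
```

View pics/c4.png

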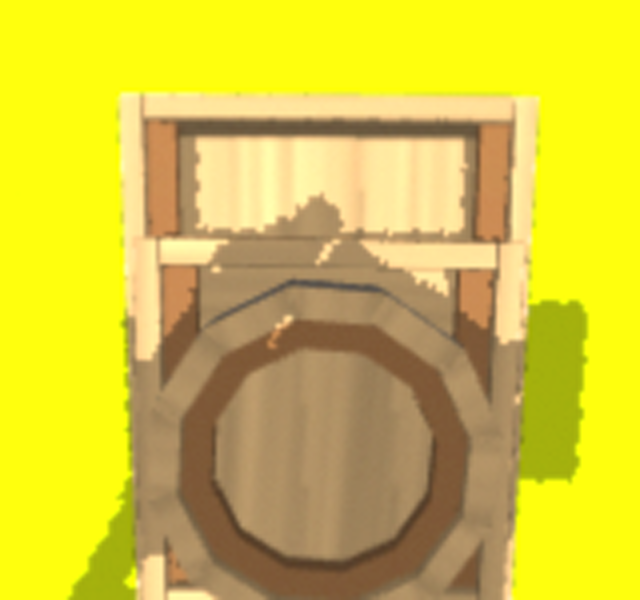

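The crop shows the tub with its ring opening centred about (324,454), x 213–435 and y 345–562. The top stave's corners are (293,283) and (383,290), about 4.4° clockwise of the tool.

```bash
python3 - <<'E'
from h import *
o=get_obs(); C=cam("wrist",o)
k=lambda a,z:cast(C,np.array(a)/4+[178,47],z)[:,:2]
Q=k([(213,454),(435,454),(324,345),(324,562)],171); print(Q.mean(0),Q[0]-Q[1],Q[2]-Q[3])
S=k([(293,283),(383,290),(150,400),(150,480),(500,440),(181,455),(469,455),(325,322)],179); print(S)
m=S[:2].mean(0)-Q.mean(0); print(np.hypot(*m),np.degrees(np.arctan2(m[1],m[0])))
c=Q.mean(0); a=np.radians(-104.3); t=c+38*np.array([np.cos(a),np.sin(a)]); print(t); go(*t,146,-14.3)
E
```

```text
[ 489.55334445 -330.60148861] [10.25154766 58.91841531] [58.21845906 -9.97794215]
[[ 535.49245822 -330.46614214]
 [ 529.91552869 -352.54984967]
 [ 512.89265122 -288.81235945]
 [ 492.29159279 -284.40700745]
 [ 487.00585398 -376.77970448]
 [ 497.41418313 -293.81531119]
 [ 484.46326926 -368.24850244]
 [ 524.61331584 -336.78584143]]
44.50764441326789 -14.184667809761187
[ 480.16738197 -367.4240864 ]
t 12.85 dp [0.66 1.62 5.71] twist 0.89 q6 1.01
```

arm_command --gripper '[50,50,50,50,50]' --pt "0.35 0.8 0" --pt "0.33 0.82 0" --pt "0 0 1" --pt "0 0 1" --pt "0 0 1" --twist '[0,0,0.86,0,0]'

```text
time: 13.48
tool_pos: [480.4, -367.3, 212.6]
tcp_rot: [3.141, -0.001, -0.247]
contact_force: [1.0, 0.1, -0.7]
grip_width: 50.0
finger_force: 0.0
```

```bash
python3 - <<'E'
from h import *
o=get_obs(); print(o["tool_pos"],np.degrees(o["tcp_rot"]),o["contact_force"]); go(480.8,-367.8,146,-14.3)
E
```

```text
[ 480.44745645 -367.32128278  212.55387011] [ 1.79980763e+02 -3.17647807e-02 -1.41600669e+01] [ 1.02248323  0.10982342 -0.7246305 ]
t 13.47 dp [0.02 0.01 2.66] twist 0.03 q6 1.04
```

arm_command --gripper '[50,50,50,50,50]' --pt "0 0 0.7" --pt "0 0 0.8" --pt "0 0 0.7" --pt "0 0 0.45" --pt "0 0 0" --twist '[0,0,0,0,0]'

```text
time: 14.1
tool_pos: [480.1, -367.1, 146.2]
tcp_rot: [-3.141, 0.001, -0.248]
contact_force: [0.4, 0.0, 0.9]
grip_width: 50.2
finger_force: 0.0
```

arm_command --gripper '[35,25,20,12,8]' --pt "0 0 0" --pt "0 0 0" --pt "0 0 0" --pt "0 0 0" --pt "0 0 0" --twist '[0,0,0,0,0]'

```text
time: 14.72
tool_pos: [480.3, -367.8, 146.9]
tcp_rot: [3.141, -0.0, -0.249]
contact_force: [-0.6, -2.2, 0.2]
grip_width: 9.3
finger_force: 1.2
```

arm_command --gripper '[8,8,8,8,8]' --pt "0 0 0" --pt "0 0 0" --pt "0 0 0" --pt "0 0 -0.2" --pt "0 0 -0.4" --twist '[0,0,0,0,0]'

```text
time: 15.35
tool_pos: [480.0, -366.5, 161.3]
tcp_rot: [-3.14, 0.002, -0.249]
contact_force: [-0.2, 0.3, -1.7]
grip_width: 8.1
finger_force: 9.9
```

arm_command --gripper '[0,0,0,0,0]' --pt "0 0 0" --pt "0 0 0" --pt "0 0 0" --pt "0 0 0" --pt "0 0 0" --twist '[0,0,0,0,0]'

```text
time: 15.98
tool_pos: [480.3, -367.4, 161.5]
tcp_rot: [-3.141, 0.0, -0.249]
contact_force: [-1.0, -0.5, -2.7]
grip_width: 7.5
finger_force: 29.8
```

```bash
python3 - <<'E'
from h import *
o=get_obs(); print(o["tool_pos"],o["contact_force"],o["moment"],o["grip_width"])
a=capture("wrist")[:,:,::-1]; b=capture("scene")[:,:,::-1]
cv2.imwrite("pics/w5.png",np.hstack([cv2.resize(a[60:300,130:400],(540,480)),cv2.resize(b[110:230,150:215],(260,480))]))
E
```

```text
[ 480.2548371  -367.40038199  161.53544084] [-0.97593735 -0.47128848 -2.70907726] [0.00552769 0.04531812 0.01863464] 7.548801363696574
```

View pics/w5.png

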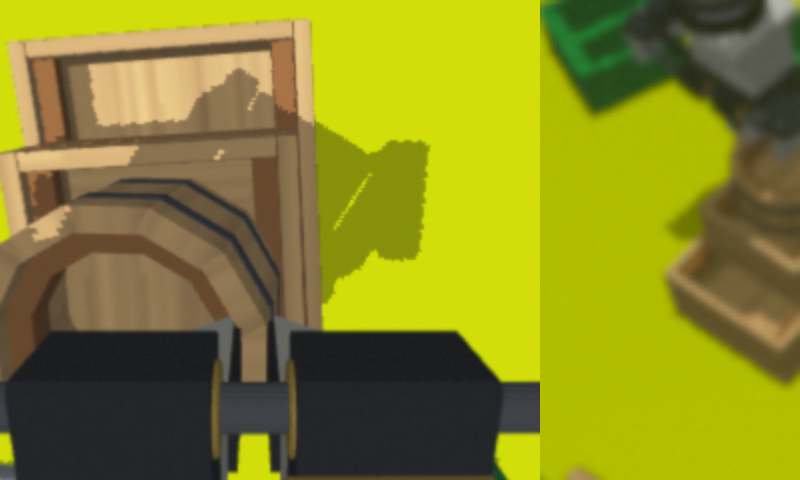

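The tub is off the box and between the fingers, but the opening reads 7.5 mm rather than 16. I'll check where its rim lies against expectation.

```bash
python3 - <<'E'
from h import *
o=get_obs(); C=cam("wrist",o)
for dr,z in((0,193.6),(-4,193.6)):
  a=np.radians(-14.3+15+30*np.arange(-4,4)); c=np.array([490.2,-331]); d=-104.3*np.pi/180; c=c+dr*np.array([np.cos(d),np.sin(d)])
  for r in (47.6,39.3): print(dr,r,((proj(C,np.c_[c[0]+r*np.cos(a),c[1]+r*np.sin(a),a*0+z])-[130,60])*2).round().tolist())
im=cv2.imread("pics/w5.png")[130:400,0:330]; cv2.imwrite("pics/c5.png",cv2.resize(cv2.convertScaleAbs(im,alpha=1.5),None,fx=2.2,fy=2.2))
E
```

```text
0 47.6 [[281.0, 392.0], [282.0, 315.0], [238.0, 243.0], [159.0, 198.0], [69.0, 198.0], [-4.0, 243.0], [-37.0, 314.0], [-26.0, 391.0]]
0 39.3 [[254.0, 385.0], [254.0, 322.0], [218.0, 263.0], [153.0, 227.0], [79.0, 227.0], [19.0, 263.0], [-9.0, 321.0], [-0.0, 385.0]]
-4 47.6 [[267.0, 392.0], [268.0, 315.0], [224.0, 243.0], [145.0, 198.0], [54.0, 198.0], [-18.0, 243.0], [-51.0, 314.0], [-39.0, 391.0]]
-4 39.3 [[240.0, 385.0], [240.0, 322.0], [203.0, 263.0], [138.0, 227.0], [64.0, 227.0], [5.0, 263.0], [-22.0, 321.0], [-13.0, 385.0]]
```

View pics/c5.png

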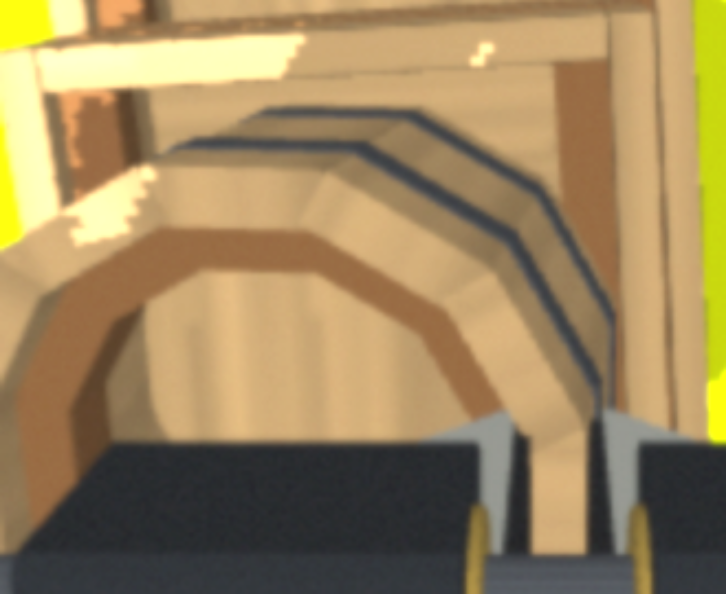

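The tub seems to sag on its far side. I'll lift clear and look again before carrying it.

arm_command --gripper '[0,0,0,0,0]' --pt "0 0 -0.3" --pt "0 0 -0.5" --pt "0 0 -0.5" --pt "0 0 -0.3" --pt "0 0 0" --twist '[0,0,0,0,0]'

```text
time: 16.7
tool_pos: [480.6, -367.7, 202.6]
tcp_rot: [3.141, -0.002, -0.249]
contact_force: [-0.2, 0.1, -2.2]
grip_width: 7.5
finger_force: 29.8
```

```bash
python3 - <<'E'
from h import *
o=get_obs(); print(o["tool_pos"],o["contact_force"],o["moment"],o["grip_width"])
a=capture("wrist")[:,:,::-1]; b=capture("scene")[:,:,::-1]
cv2.imwrite("pics/w6.png",np.hstack([cv2.resize(a[100:250,100:300],(480,360)),cv2.resize(b[115:205,175:250],(300,360),interpolation=cv2.INTER_CUBIC)]))
E
```

```text
[ 480.58633426 -367.70237725  202.64992067] [-0.19088276  0.1064708  -2.22681623] [-0.00702839  0.0752595  -0.0147223 ] 7.516706989352352
```

View pics/w6.png

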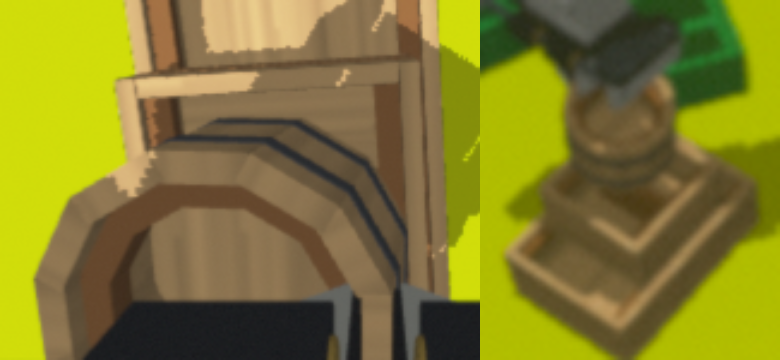

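The tub hangs free of the box at its full 2.2 N weight. I'll get its tilt from the rim corners with solvePnP: outer corners (38,278), (73,196), (154,150), (266,152), (345,210), (402,290).

```bash
python3 - <<'E'
from h import *
o=get_obs(); c,R,p=cam("wrist",o)
px=np.array([(38,278),(73,196),(154,150),(266,152),(345,210),(402,290),(80,268),(113,210),(178,184),(260,186),(322,232)])/2.4+100
a=np.radians(15-30*np.arange(6)); O=[(47.6*np.cos(t),47.6*np.sin(t),0) for t in a]+[(39.3*np.cos(t),39.3*np.sin(t),0) for t in a[:5]]
for sel in (slice(0,11),slice(0,6)):
  ok,rv,tv=cv2.solvePnP(np.array(O)[sel],px[sel],c["mtx"],c["dist_coeffs"])
  n=R@cv2.Rodrigues(rv)[0][:,2]; w=R@tv[:,0]+p
  e=cv2.projectPoints(np.array(O)[sel],rv,tv,c["mtx"],c["dist_coeffs"])[0][:,0]-px[sel]
  print(n,w,w-o["tool_pos"],np.abs(e).max())
E
```

```text
[-0.10744762  0.08057233  0.99094052] [ 487.64451608 -327.29425661  221.08054601] [ 7.49221228 40.01739913 19.59957202] 4.293303094498583
[-0.03279056  0.05876715  0.99773303] [ 487.70303095 -327.79014804  226.54117991] [ 7.55072715 39.5215077  25.06020592] 2.481223821173103
```

arm_command --gripper '[0,0,0,0,0]' --pt "-0.2 -0.5 -0.3" --pt "-0.5 -0.9 0" --pt "-0.6 -1 0" --pt "-0.6 -1 0" --pt "-0.6 -1 0" --twist '[0,0,0,0,0]'

```text
time: 17.42
tool_pos: [446.3, -243.6, 209.4]
tcp_rot: [-3.141, 0.0, -0.249]
contact_force: [-0.6, 0.1, -2.1]
grip_width: 7.0
finger_force: 29.8
```

arm_command --gripper '[0,0,0,0,0]' --pt "-0.6 -1 0" --pt "-0.6 -1 0" --pt "-0.6 -1 0" --pt "-0.6 -1 0" --pt "0 0 0" --twist '[0,0,0,0,0]'

```text
time: 18.05
tool_pos: [412.5, -131.6, 209.6]
tcp_rot: [-3.141, -0.0, -0.247]
contact_force: [0.2, 0.4, -1.7]
grip_width: 7.7
finger_force: 29.8
```

```bash
python3 - <<'E'
from h import *
o=get_obs(); print(o["time"],o["tool_pos"],np.degrees(o["tcp_rot"]),o["contact_force"])
im=capture("wrist")[:,:,::-1]; cv2.imwrite("pics/w7.png",im)
C=cam("wrist",o); print(proj(C,[(442,-8,14)]))
hsv=cv2.cvtColor(np.ascontiguousarray(im),cv2.COLOR_BGR2HSV); m=(hsv[...,1]<110).astype(np.uint8)
cs,_=cv2.findContours(m,cv2.RETR_EXTERNAL,cv2.CHAIN_APPROX_NONE)
for q in cs:
    if cv2.contourArea(q)>700: print(cv2.boundingRect(q),rect(C,q,14))
go(435,-47,40)
E
```

```text
18.05 [ 412.48776328 -131.59104896  209.60810809] [-1.79981472e+02 -1.27508695e-03 -1.41439340e+01] [ 0.20758389  0.40275515 -1.74602988]
[[163.41716403 166.23613246]]
(0, 122, 512, 262) [249.9, -89.3, 911.5, 450.5, 75.8]
(362, 119, 92, 33) [401.7, -337.5, 122.3, 38.5, 79.3]
(396, 61, 89, 60) [446.1, -384.2, 114.4, 66.4, 82.3]
(410, 0, 83, 45) [525.9, -401.9, 100.7, 48.4, 76.8]
(378, 0, 22, 123) [496.8, -323.2, 142.4, 21.3, -10.4]
(349, 0, 24, 153) [486.1, -284.0, 181.6, 25.6, -11.0]
(130, 0, 126, 49) [598.1, -100.0, 148.5, 52.4, 75.6]
(0, 0, 43, 55) [648.5, 105.7, 66.1, 51.4, -26.9]
t 18.10 dp [ 0.   -3.54  6.79] twist 0.00 q6 1.33
```

```bash
python3 - <<'E'
from h import *
im=cv2.imread("pics/w1.png"); hsv=cv2.cvtColor(im,cv2.COLOR_BGR2HSV)
m=((hsv[...,1]<120)&(hsv[...,2]>60)).astype(np.uint8); m[222:]=0; m[:,140:]=0; m[:155]=0
C=cam("wrist",dict(tool_pos=np.array([478.21,-326.4,340.6]),tcp_rot=np.radians([-179.982,.0307,-9.949])))
cs,_=cv2.findContours(m,cv2.RETR_EXTERNAL,cv2.CHAIN_APPROX_NONE); q=max(cs,key=cv2.contourArea)
w=cast(C,q.reshape(-1,2),14)[:,:2].astype(np.float32); print(cv2.boundingRect(q),cv2.minEnclosingCircle(w))
im=cv2.imread("pics/w7.png"); hsv=cv2.cvtColor(im,cv2.COLOR_BGR2HSV); m=(hsv[...,1]<120)&(hsv[...,2]>60)
C=cam("wrist",dict(tool_pos=np.array([412.49,-131.59,209.61]),tcp_rot=np.radians([-179.981,-.0013,-14.144])))
pts=[]
for col in range(120,215,5):
    r=np.where(m[90:225,col])[0]
    if len(r): pts.append((col,90+r[0]))
W=cast(C,pts,14)[:,:2]; print(pts); print(np.hypot(*(W-[442.5,-7.5]).T).round(1))
E
```

```text
(64, 168, 65, 54) ((442.35986328125, -9.471658706665039), 63.07741928100586)
[(120, np.int64(152)), (125, np.int64(140)), (130, np.int64(133)), (135, np.int64(130)), (140, np.int64(126)), (145, np.int64(123)), (150, np.int64(122)), (155, np.int64(122)), (160, np.int64(122)), (165, np.int64(122)), (170, np.int64(122)), (175, np.int64(124)), (180, np.int64(126)), (185, np.int64(129)), (190, np.int64(132)), (195, np.int64(136)), (200, np.int64(144)), (205, np.int64(149)), (210, np.int64(149))]
[59.8 59.4 59.8 58.5 59.3 60.3 59.8 58.8 58.6 59.1 60.3 59.7 59.9 59.7
 60.5 61.3 60.2 63.  69.3]
```

arm_command --gripper '[0,0,0,0,0]' --pt "0 -0.8 0" --pt "-0.08 -1 0" --pt "0 -1 0.6" --pt "0 -0.75 0.8" --pt "0 0 1" --twist '[0,0,0,0,0]'

```text
time: 18.73
tool_pos: [434.2, -46.8, 148.9]
tcp_rot: [3.142, -0.002, -0.248]
contact_force: [-0.5, -0.8, -1.2]
grip_width: 7.8
finger_force: 29.8
```

arm_command --gripper '[0,0,0,0,0]' --pt "0 0 1" --pt "0 0 1" --pt "0 0 0.8" --pt "0 0 0.4" --pt "0 0 0.2" --twist '[0,0,0,0,0]'

```text
time: 19.35
tool_pos: [433.6, -47.5, 64.0]
tcp_rot: [3.141, -0.0, -0.25]
contact_force: [-0.5, -0.9, -2.0]
grip_width: 7.1
finger_force: 29.8
```

arm_command --gripper '[0,0,0,0,0]' --pt "0 0 0.1" --pt "0 0 0.1" --pt "0 0 0.1" --pt "0 0 0.1" --pt "0 0 0" --twist '[0,0,0,0,0]'

```text
time: 19.98
tool_pos: [433.2, -47.2, 54.0]
tcp_rot: [3.142, 0.0, -0.249]
contact_force: [0.3, -0.1, -2.4]
grip_width: 7.5
finger_force: 29.8
```

arm_command --gripper '[0,0,0,0,0]' --pt "0 0 0.1" --pt "0 0 0.1" --pt "0 0 0.1" --pt "0 0 0.1" --pt "0 0 0" --twist '[0,0,0,0,0]'

```text
time: 20.6
tool_pos: [433.2, -47.2, 44.0]
tcp_rot: [3.142, 0.0, -0.249]
contact_force: [-0.2, -0.2, -1.7]
grip_width: 7.6
finger_force: 29.8
```

arm_command --gripper '[0,0,0,0,0]' --pt "0 0 0.08" --pt "0 0 0.08" --pt "0 0 0" --pt "0 0 0" --pt "0 0 0" --twist '[0,0,0,0,0]'

```text
time: 21.22
tool_pos: [433.4, -47.2, 40.2]
tcp_rot: [3.142, -0.0, -0.249]
contact_force: [0.5, -0.2, -1.9]
grip_width: 7.5
finger_force: 29.6
```

arm_command --gripper '[0,0,0,0,0]' --pt "0 0 0.06" --pt "0 0 0.06" --pt "0 0 0.06" --pt "0 0 0" --pt "0 0 0" --twist '[0,0,0,0,0]'

```text
time: 21.85
tool_pos: [433.4, -47.2, 35.7]
tcp_rot: [3.142, -0.0, -0.249]
contact_force: [0.1, -1.7, 2.1]
grip_width: 7.4
finger_force: 29.7
```

arm_command --gripper '[0,0,0,0,0]' --pt "0 0 0.05" --pt "0 0 0.05" --pt "0 0 0" --pt "0 0 0" --pt "0 0 0" --twist '[0,0,0,0,0]'

```text
time: 22.48
tool_pos: [433.3, -47.1, 33.1]
tcp_rot: [-3.142, 0.0, -0.249]
contact_force: [-0.3, -1.4, 1.7]
grip_width: 7.5
finger_force: 30.0
```

arm_command --gripper '[0,0,0,0,0]' --pt "0 0 0.04" --pt "0 0 0.04" --pt "0 0 0" --pt "0 0 0" --pt "0 0 0" --twist '[0,0,0,0,0]'

```text
time: 23.1
tool_pos: [433.4, -47.3, 31.9]
tcp_rot: [3.141, -0.001, -0.249]
contact_force: [-3.5, -0.9, 11.7]
grip_width: 7.6
finger_force: 30.2
```

arm_command --gripper '[9,11,14,18,24]' --pt "0 0 0" --pt "0 0 0" --pt "0 0 0" --pt "0 0 0" --pt "0 0 0" --twist '[0,0,0,0,0]'

```text
time: 23.72
tool_pos: [433.3, -47.2, 31.1]
tcp_rot: [3.142, 0.0, -0.249]
contact_force: [-0.4, -0.0, 0.4]
grip_width: 22.5
finger_force: 0.0
```

arm_command --gripper '[32,40,46,46,46]' --pt "0 0 0" --pt "0 0 0" --pt "0 0 -0.2" --pt "0 0 -0.6" --pt "0 0 -1" --twist '[0,0,0,0,0]'

```text
time: 24.35
tool_pos: [432.8, -47.1, 76.4]
tcp_rot: [3.142, 0.002, -0.249]
contact_force: [0.5, 0.1, -0.0]
grip_width: 45.9
finger_force: 0.0
```

arm_command --gripper '[46,46,46,46,46]' --pt "0 0 -1" --pt "0 0.3 -1" --pt "0.3 1 -1" --pt "0.3 1 -1" --pt "0.3 1 -1" --twist '[0,0,0,0,0]'

```text
time: 24.98
tool_pos: [434.7, -133.4, 202.4]
tcp_rot: [3.141, -0.001, -0.249]
contact_force: [0.1, -0.0, -0.2]
grip_width: 45.9
finger_force: 0.0
```

```bash
python3 - <<'E'
from h import *
o=get_obs(); print(o["time"],o["tool_pos"],np.degrees(o["tcp_rot"]))
im=capture("wrist")[:,:,::-1]; cv2.imwrite("pics/w8.png",im)
C=cam("wrist",o); u,v=map(int,proj(C,[(442,-8,30)])[0]); x0,y0=max(0,u-80),max(0,v-80); print(u,v,x0,y0)
cv2.imwrite("pics/c8.png",cv2.resize(cv2.convertScaleAbs(im[y0:y0+150,x0:x0+180],alpha=1.3),None,fx=4,fy=4,interpolation=cv2.INTER_CUBIC))
E
```

```text
24.975 [ 434.65074266 -133.41741608  202.4352368 ] [ 1.79989911e+02 -3.29439773e-02 -1.42696608e+01]
162 186 82 106
```

View pics/c8.png

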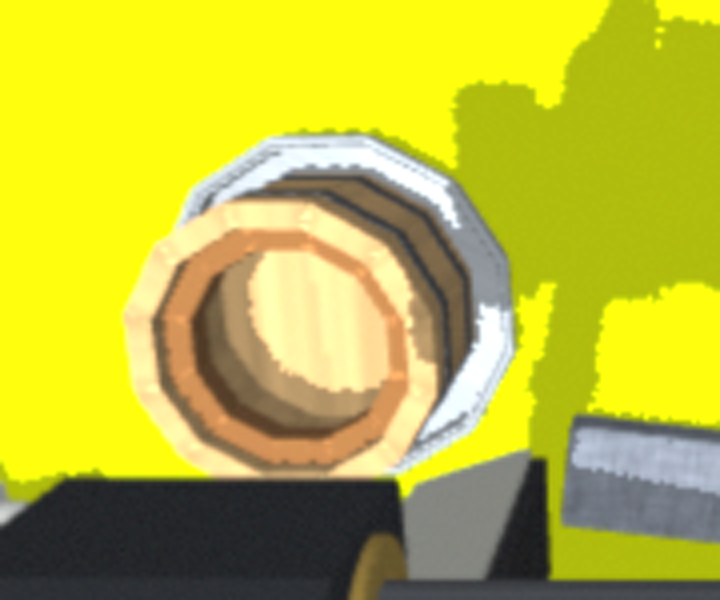

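The crop shows the tub upright inside the round tray, with the tray floor visible above and to the right of it. On to the square box.

arm_command --gripper '[40,40,40,40,40]' --pt "0.35 0.9 -0.7" --pt "0.35 0.9 -0.7" --pt "0.35 0.9 -0.7" --pt "0.35 0.9 -0.7" --pt "0.35 0.9 -0.7" --twist '[0,0,0,0,0]'

```text
time: 25.65
tool_pos: [449.4, -252.8, 289.1]
tcp_rot: [-3.141, 0.0, -0.249]
contact_force: [1.2, -0.4, 0.8]
grip_width: 40.0
finger_force: 0.0
```

arm_command --gripper '[40,40,40,40,40]' --pt "0.35 0.9 0" --pt "0.3 0.9 0" --pt "0.3 0.9 0" --pt "0 0 0" --pt "0 0 0" --twist '[0,0,-0.82,0,0]'

```text
time: 26.28
tool_pos: [455.7, -322.9, 288.5]
tcp_rot: [-3.141, 0.0, -0.179]
contact_force: [-0.6, 0.0, 0.3]
grip_width: 40.3
finger_force: 0.0
```

```bash
python3 - <<'E'
from h import *
o2=dict(tool_pos=np.array([434.65,-133.42,202.44]),tcp_rot=np.radians([179.99,-.033,-14.27])); D=cam("wrist",o2)
k=lambda a,z:cast(D,np.array(a)/4+[82,106],z)[:,:2]
print(k([(283,337)],64),k([(125,337),(440,337),(283,197),(283,478)],64))
o=get_obs(); print(o["time"],o["tool_pos"],np.degrees(o["tcp_rot"]))
im=capture("wrist")[:,:,::-1]; cv2.imwrite("pics/w9.png",im)
C=cam("wrist",o); u,v=map(int,proj(C,[(491,-332,127)])[0]); x0,y0=u-70,v-80; print(u,v,x0,y0)
cv2.imwrite("pics/c9.png",cv2.resize(cv2.convertScaleAbs(im[y0:y0+150,x0:x0+140],alpha=1.3),None,fx=4,fy=4,interpolation=cv2.INTER_CUBIC))
E
```

```text
[[446.27838684  -9.2927136 ]] [[457.94015681  36.54365412]
 [434.7535661  -54.5876068 ]
 [485.75491005 -23.58143925]
 [403.65013795   6.21635682]]
26.275 [ 455.72066708 -322.91817484  288.48611496] [-1.79960500e+02  2.71146517e-02 -1.02326819e+01]
258 140 188 60
```

View pics/c9.png

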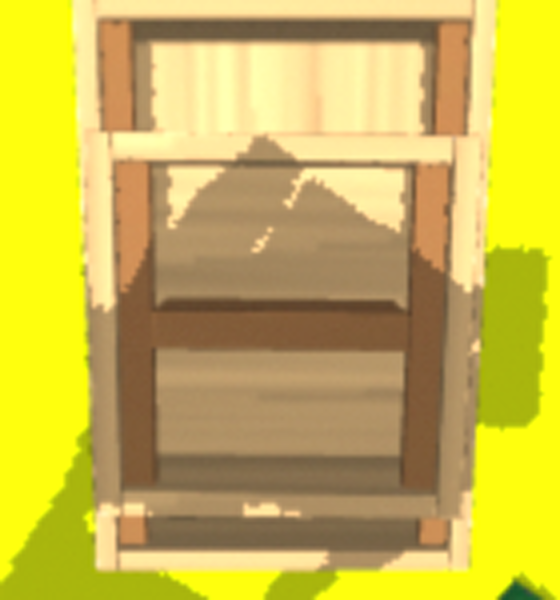

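The crop shows the box with its divider top at about (150–410, 311–348) and its rim corners at (90,132), (480,135), (97,517) and (464,517). The trough's rear rim lies just beyond.

```bash
python3 - <<'E'
from h import *
o=get_obs(); C=cam("wrist",o)
k=lambda a,z:cast(C,np.array(a)/4+[188,60],z)[:,:2]
B=k([(90,132),(480,135),(464,517),(97,517)],127); print(B.mean(0),[np.hypot(*(B[i]-B[i-1])).round(1) for i in range(4)])
e=B[0]-B[3]+B[1]-B[2]; print(np.degrees(np.arctan2(e[1],e[0])))
d=k([(280,329.5),(150,329.5),(410,329.5),(280,311),(280,348)],119); print(d)
T=k([(75,0),(495,0),(470,570),(97,570)],70); print("trough",T)
# yaw so that closing (tool y) runs along box x
for yw in (79.8,-100.2): go(d[0][0],d[0][1],85,yw); print(yw, np.arctan2(-332,491)+np.pi/2-np.radians(yw))
E
```

```text
[ 487.89675985 -331.2775684 ] [np.float64(116.2), np.float64(113.3), np.float64(115.3), np.float64(116.6)]
-10.75622462291059
[[ 488.38788321 -330.57189768]
 [ 495.54056061 -290.84187308]
 [ 481.26217846 -370.31458804]
 [ 493.98165384 -331.5689222 ]
 [ 482.74627738 -329.56636552]]
trough [[ 601.09486267 -282.44047067]
 [ 576.69701825 -418.44973542]
 [ 382.3037738  -384.32758805]
 [ 407.06335646 -246.65217724]]
t 26.32 dp [1.34 0.08 8.15] twist -18.00 q6 1.00
79.8 -0.4165301661790429
t 26.32 dp [1.34 0.08 8.15] twist -18.00 q6 1.00
-100.2 2.7250624874107503
```

arm_command --gripper '[40,40,40,40,40]' --pt "0.67 0.04 0" --pt "0.67 0.04 0" --pt "0 0 0.4" --pt "0 0 0.6" --pt "0 0 0.6" --twist '[0,0,-1,-1,-1]'

```text
time: 26.95
tool_pos: [488.6, -330.6, 248.6]
tcp_rot: [3.141, -0.0, 0.087]
contact_force: [-0.6, -0.4, -0.1]
grip_width: 39.9
finger_force: 0.0
```

arm_command --gripper '[40,40,40,40,40]' --pt "0 0 0.6" --pt "0 0 0.6" --pt "0 0 0.6" --pt "0 0 0" --pt "0 0 0" --twist '[-1,-1,-1,-1,-1]'

```text
time: 27.58
tool_pos: [488.5, -330.6, 203.8]
tcp_rot: [-3.141, -0.0, 0.524]
contact_force: [0.7, 0.2, -0.0]
grip_width: 40.4
finger_force: 0.0
```

arm_command --gripper '[40,40,40,40,40]' --pt "0 0 0.6" --pt "0 0 0" --pt "0 0 0" --pt "0 0 0" --pt "0 0 0" --twist '[-1,-1,-1,-1,-1]'

```text
time: 28.2
tool_pos: [488.6, -330.6, 189.0]
tcp_rot: [3.141, -0.0, 0.96]
contact_force: [-0.5, 0.3, -0.1]
grip_width: 39.8
finger_force: 0.0
```

arm_command --gripper '[40,40,40,40,40]' --pt "0 0 0" --pt "0 0 0" --pt "0 0 0" --pt "0 0 0" --pt "0 0 0" --twist '[-1,-1,-1,-1,-0.95]'

```text
time: 28.82
tool_pos: [488.6, -330.6, 189.1]
tcp_rot: [3.141, 0.0, 1.392]
contact_force: [-0.5, 0.1, 0.5]
grip_width: 40.0
finger_force: 0.0
```

```bash
python3 - <<'E'
from h import *
o=get_obs(); print(o["tool_pos"],np.degrees(o["tcp_rot"])); go(488.2,-330.8,85,79.6)
E
```

```text
[ 488.61878055 -330.63291981  189.06260541] [1.79978194e+02 1.84205868e-03 7.97487164e+01]
t 28.82 dp [-0.01 -0.02  4.16] twist 0.03 q6 -0.55
```

arm_command --gripper '[40,40,40,40,40]' --pt "0 0 0.8" --pt "0 0 1" --pt "0 0 1" --pt "0 0 0.7" --pt "0 0 0.5" --twist '[0,0,0,0,0]'

```text
time: 29.45
tool_pos: [488.4, -330.7, 88.2]
tcp_rot: [-3.141, -0.0, 1.389]
contact_force: [-0.1, 0.6, 0.3]
grip_width: 40.1
finger_force: 0.0
```

arm_command --gripper '[40,30,20,10,5]' --pt "0 0 0.1" --pt "0 0 0" --pt "0 0 0" --pt "0 0 0" --pt "0 0 0" --twist '[0,0,0,0,0]'

```text
time: 30.08
tool_pos: [488.6, -331.9, 86.7]
tcp_rot: [3.141, 0.0, 1.389]
contact_force: [0.1, -0.1, 1.8]
grip_width: 11.7
finger_force: 30.0
```

arm_command --gripper '[0,0,0,0,0]' --pt "0 0 0" --pt "0 0 0" --pt "0 0 0" --pt "0 0 -0.2" --pt "0 0 -0.3" --twist '[0,0,0,0,0]'

```text
time: 30.7
tool_pos: [487.8, -331.1, 98.0]
tcp_rot: [-3.139, -0.001, 1.389]
contact_force: [-0.4, -0.2, -3.8]
grip_width: 11.9
finger_force: 30.0
```

arm_command --gripper '[0,0,0,0,0]' --pt "0 0 -0.6" --pt "0 0 -0.9" --pt "0 0 -0.9" --pt "0.5 0.25 -0.3" --pt "0.9 0.45 0" --twist '[0,0,0,0,0]'

```text
time: 31.32
tool_pos: [512.5, -300.2, 167.0]
tcp_rot: [3.14, 0.001, 1.387]
contact_force: [0.5, 0.1, -3.5]
grip_width: 11.7
finger_force: 30.0
```

arm_command --gripper '[0,0,0,0,0]' --pt "0.95 0.45 0" --pt "0.95 0.45 0" --pt "0.95 0.45 0" --pt "0.95 0.45 0" --pt "0.95 0.45 0" --twist '[0,0,0,0,0]'

```text
time: 31.95
tool_pos: [589.3, -191.9, 165.7]
tcp_rot: [-3.141, -0.001, 1.389]
contact_force: [0.8, -0.2, -3.5]
grip_width: 11.7
finger_force: 30.0
```

arm_command --gripper '[0,0,0,0,0]' --pt "0.95 0.5 0" --pt "0.95 0.5 0" --pt "0.95 0.5 0" --pt "0.85 0.45 0" --pt "0 0 0" --twist '[0,0,0,0,-1]'

```text
time: 32.58
tool_pos: [654.2, -108.6, 165.3]
tcp_rot: [-3.141, -0.001, 1.481]
contact_force: [0.1, -0.2, -3.6]
grip_width: 11.5
finger_force: 30.0
```

```bash
python3 - <<'E'
from h import *
o=get_obs(); print(o["tool_pos"],np.degrees(o["tcp_rot"]),o["contact_force"]); go(653.1,-108.5,28,84.5)
E
```

```text
[ 654.17551995 -108.55286852  165.25471865] [-1.79937466e+02 -6.02198852e-02  8.48469403e+01] [ 0.13707812 -0.24427212 -3.6235316 ]
t 32.58 dp [-0.01 -0.04  5.49] twist 0.07 q6 -0.19
```

arm_command --gripper '[0,0,0,0,0]' --pt "0 -0.04 0.8" --pt "0 0 1" --pt "0 0 1" --pt "0 0 1" --pt "0 0 0.6" --twist '[0.07,0,0,0,0]'

```text
time: 33.2
tool_pos: [651.7, -110.4, 54.3]
tcp_rot: [-3.139, -0.001, 1.471]
contact_force: [0.0, 0.2, -3.7]
grip_width: 11.4
finger_force: 30.0
```

arm_command --gripper '[0,0,0,0,0]' --pt "0 0 0.4" --pt "0 0 0.3" --pt "0 0 0.2" --pt "0 0 0.1" --pt "0 0 0" --twist '[0,0,0,0,0]'

```text
time: 33.83
tool_pos: [652.6, -111.7, 31.4]
tcp_rot: [3.141, 0.0, 1.47]
contact_force: [0.3, -0.7, -3.6]
grip_width: 11.6
finger_force: 30.0
```

arm_command --gripper '[0,0,0,0,0]' --pt "0.11 0 0" --pt "0 0 0.05" --pt "0 0 0.05" --pt "0 0 0.04" --pt "0 0 0" --twist '[0,0,0,0,0]'

```text
time: 34.45
tool_pos: [652.8, -108.8, 28.7]
tcp_rot: [3.141, 0.0, 1.47]
contact_force: [-3.7, -0.2, 5.5]
grip_width: 11.6
finger_force: 30.0
```

arm_command --gripper '[14,18,26,34,38]' --pt "0 0 0" --pt "0 0 0" --pt "0 0 0" --pt "0 0 0" --pt "0 0 -0.3" --twist '[0,0,0,0,0]'

```text
time: 35.08
tool_pos: [652.3, -108.7, 34.7]
tcp_rot: [-3.14, -0.0, 1.47]
contact_force: [0.3, -0.2, -0.1]
grip_width: 36.8
finger_force: 0.0
```

arm_command --gripper '[38,38,38,38,38]' --pt "0 0 -1" --pt "0 0 -1" --pt "0 0 -1" --pt "0 0 -1" --pt "-0.5 -0.3 -1" --twist '[0,0,0,0,0]'

```text
time: 35.7
tool_pos: [644.3, -119.9, 161.6]
tcp_rot: [3.141, 0.0, 1.471]
contact_force: [-0.6, 0.8, -0.5]
grip_width: 38.2
finger_force: 0.0
```

arm_command --gripper '[38,38,38,38,38]' --pt "-1 -0.5 -1" --pt "-1 -0.5 -1" --pt "-1 -0.5 0" --pt "-1 -0.5 0" --pt "-1 -0.5 0" --twist '[0,0,0,0,0]'

```text
time: 36.33
tool_pos: [568.8, -239.3, 211.0]
tcp_rot: [3.141, 0.0, 1.47]
contact_force: [0.4, -0.6, -0.1]
grip_width: 38.3
finger_force: 0.0
```

arm_command --gripper '[38,38,38,38,38]' --pt "-1 -0.5 0" --pt "-1 -0.5 0" --pt "-1 -0.5 0" --pt "-1 -0.5 0" --pt "-1 -0.5 0" --twist '[1,0,0,0,0]'

```text
time: 36.95
tool_pos: [485.9, -351.8, 210.9]
tcp_rot: [3.141, 0.001, 1.383]
contact_force: [-0.6, 0.1, 0.9]
grip_width: 38.0
finger_force: 0.0
```

```bash
python3 - <<'E'
from h import *
o=get_obs(); print(o["time"],o["tool_pos"],np.degrees(o["tcp_rot"]))
im=np.ascontiguousarray(capture("wrist")[:,:,::-1]); cv2.imwrite("pics/w10.png",im); C=cam("wrist",o)
hsv=cv2.cvtColor(im,cv2.COLOR_BGR2HSV); m=((hsv[...,0]<23)&(hsv[...,1]>50)&(hsv[...,2]>40)).astype(np.uint8)
print(proj(C,[(493,-333,70),(653,-108,69)]))
cs,_=cv2.findContours(m,cv2.RETR_EXTERNAL,cv2.CHAIN_APPROX_NONE)
for q in cs:
    if cv2.contourArea(q)>500: print(cv2.boundingRect(q),rect(C,q,70))
t=np.ascontiguousarray(capture("top")[:,:,::-1]); cv2.imwrite("pics/t10.png",t); s=np.ascontiguousarray(capture("scene")[:,:,::-1]); cv2.imwrite("pics/s10.png",s)
D=cam("top"); hsv=cv2.cvtColor(t,cv2.COLOR_BGR2HSV); m=((hsv[...,0]<22)&(hsv[...,1]>70)).astype(np.uint8)
cs,_=cv2.findContours(m,cv2.RETR_EXTERNAL,cv2.CHAIN_APPROX_NONE)
for q in cs:
    if 200<cv2.contourArea(q)<3500 and cv2.boundingRect(q)[1]>140: print(cv2.boundingRect(q),rect(D,q,69))
E
```

```text
36.95 [ 485.92979199 -351.83195848  210.88174814] [1.79956326e+02 3.10337921e-02 7.92205346e+01]
[[ 259.91749486  157.34824023]
 [ 382.85841511 -106.42196189]]
(143, 297, 295, 13) [497.8, -536.2, 402.6, 19.4, -10.9]
(170, 94, 181, 120) [493.1, -332.4, 198.7, 138.4, -10.7]
(94, 40, 18, 80) [340.2, -218.9, 81.8, 17.5, 70.2]
(458, 0, 54, 167) [749.7, -303.6, 173.6, 26.2, 77.4]
(210, 210, 25, 25) [440.3, -7.4, 91.0, 87.7, 44.4]
(294, 196, 21, 31) [476.8, -334.7, 106.5, 59.4, -42.0]
(289, 179, 23, 32) [535.4, -301.9, 121.8, 67.6, -10.3]
(180, 155, 17, 18) [664.9, 122.9, 66.4, 61.7, 0.2]
(233, 151, 31, 33) [647.7, -107.4, 120.8, 113.4, -5.7]
```

```bash
python3 - <<'E'
from h import *
go(493.1,-332.4,28,79.6)
E
```

```text
t 37.10 dp [0.82 0.13 7.31] twist -0.10 q6 -0.56
```

arm_command --gripper '[38,38,38,38,38]' --pt "0.4 0.07 0" --pt "0.42 0.06 0.5" --pt "0 0 1" --pt "0 0 1" --pt "0 0 1" --twist '[-0.1,0,0,0,0]'

```text
time: 37.72
tool_pos: [493.9, -329.6, 121.1]
tcp_rot: [-3.141, -0.001, 1.393]
contact_force: [-0.6, -0.1, 0.3]
grip_width: 37.8
finger_force: 0.0
```

arm_command --gripper '[38,38,38,38,38]' --pt "0 0 1" --pt "0 0 1" --pt "0 0 0.8" --pt "0 0 0.6" --pt "0 0 0.4" --twist '[0,0,0,0,0]'

```text
time: 38.35
tool_pos: [493.6, -330.6, 26.7]
tcp_rot: [-3.141, -0.0, 1.392]
contact_force: [0.7, -0.0, -0.3]
grip_width: 38.0
finger_force: 0.0
```

arm_command --gripper '[30,20,10,5,0]' --pt "0 0 0" --pt "0 0 0" --pt "0 0 0" --pt "0 0 0" --pt "0 0 0" --twist '[0,0,0,0,0]'

```text
time: 38.98
tool_pos: [493.8, -331.9, 28.4]
tcp_rot: [3.14, 0.001, 1.391]
contact_force: [0.9, -0.2, 3.2]
grip_width: 11.5
finger_force: 30.0
```

arm_command --gripper '[0,0,0,0,0]' --pt "0 0 0" --pt "0 0 0" --pt "0 0 -0.2" --pt "0 0 -0.4" --pt "0 0 -0.6" --twist '[0,0,0,0,0]'

```text
time: 39.6
tool_pos: [493.0, -331.1, 57.8]
tcp_rot: [-3.14, -0.001, 1.391]
contact_force: [0.2, -0.2, -4.0]
grip_width: 11.6
finger_force: 30.0
```

```bash
python3 - <<'E'
from h import *
o=get_obs(); print(o["tool_pos"],np.degrees(o["tcp_rot"]),o["contact_force"]); go(545.5,357,200,70.2)
E
```

```text
[ 492.95213626 -331.13103003   57.75203109] [-1.79908578e+02 -4.90576050e-02  7.97219381e+01] [ 0.23646145 -0.16401773 -4.04036536]
t 39.60 dp [27.46 -2.85 -5.66] twist 1.90 q6 -0.54
```

arm_command --gripper '[0,0,0,0,0]' --pt "0 0 -0.8" --pt "0 0 -1" --pt "0 0 -1" --pt "0.4 0 -1" --pt "0.8 0 -0.6" --twist '[0,0,0,0,0]'

```text
time: 40.22
tool_pos: [499.1, -302.1, 169.6]
tcp_rot: [3.139, 0.001, 1.39]
contact_force: [0.1, 0.2, -4.5]
grip_width: 11.7
finger_force: 30.0
```

arm_command --gripper '[0,0,0,0,0]' --pt "1 -0.1 0" --pt "1 -0.1 0" --pt "1 -0.1 0" --pt "1 -0.1 0" --pt "1 -0.1 0" --twist '[0,0,0,0,0]'

```text
time: 40.85
tool_pos: [507.9, -174.0, 166.5]
tcp_rot: [-3.139, -0.001, 1.392]
contact_force: [-0.7, -0.7, -5.3]
grip_width: 11.6
finger_force: 30.0
```

arm_command --gripper '[0,0,0,0,0]' --pt "1 -0.1 0" --pt "1 -0.1 0" --pt "1 -0.1 0" --pt "1 -0.1 0" --pt "1 -0.1 0" --twist '[0,0,0,0,0]'

```text
time: 41.48
tool_pos: [517.5, -49.1, 166.5]
tcp_rot: [-3.139, -0.0, 1.392]
contact_force: [1.0, -0.2, -4.4]
grip_width: 11.4
finger_force: 30.0
```

arm_command --gripper '[0,0,0,0,0]' --pt "1 -0.1 0" --pt "1 -0.1 0" --pt "1 -0.1 0" --pt "1 -0.1 0" --pt "1 -0.1 0" --twist '[0,0,0,0,0]'

```text
time: 42.1
tool_pos: [527.1, 75.8, 166.5]
tcp_rot: [-3.139, 0.0, 1.392]
contact_force: [-0.3, -0.1, -5.1]
grip_width: 11.3
finger_force: 30.0
```

arm_command --gripper '[0,0,0,0,0]' --pt "1 -0.1 0" --pt "1 -0.1 0" --pt "1 -0.1 0" --pt "0.5 -0.1 0" --pt "0 0 0" --twist '[0,0,0,0,0]'

```text
time: 42.72
tool_pos: [533.5, 162.5, 167.0]
tcp_rot: [-3.14, 0.001, 1.393]
contact_force: [0.1, -0.7, -4.5]
grip_width: 11.8
finger_force: 30.0
```

```bash
python3 - <<'E'
from h import *
o=get_obs(); print(o["time"],o["tool_pos"],np.degrees(o["tcp_rot"]),o["contact_force"]); go(545.5,357,200,70.2)
im=np.ascontiguousarray(capture("wrist")[:,:,::-1]); cv2.imwrite("pics/w11.png",im); C=cam("wrist",o)
hsv=cv2.cvtColor(im,cv2.COLOR_BGR2HSV); m=(hsv[...,1]<110).astype(np.uint8)
R=Ro.from_euler("z",-19.8,degrees=True).as_matrix()
print(proj(C,np.array([(545.5,357,14)])+(R@np.array([(0,0,0),(113,83,0),(113,-83,0),(-113,-83,0),(-113,83,0)]).T).T).round())
cs,_=cv2.findContours(m,cv2.RETR_EXTERNAL,cv2.CHAIN_APPROX_NONE)
for q in cs:
    if cv2.contourArea(q)>1500: print(cv2.boundingRect(q),rect(C,q,14))
E
```

```text
42.725 [533.51620639 162.47413454 166.98516389] [-1.79922458e+02  4.21793791e-02  7.98405922e+01] [ 0.0956655  -0.6715857  -4.46590424]
t 42.73 dp [ 7.74 -0.9  -1.33] twist 1.93 q6 0.34
[[ 236.  -10.]
 [ 361.  -82.]
 [ 324.   92.]
 [ 123.   56.]
 [ 132. -128.]]
(0, 117, 512, 267) [506.4, 27.0, 811.7, 407.5, -10.1]
(121, 0, 224, 92) [532.2, 322.0, 230.0, 93.7, -19.5]
```

arm_command --gripper '[0,0,0,0,0]' --pt "0.74 -0.1 0" --pt "1 -0.12 0" --pt "1 -0.12 0" --pt "1 -0.12 0" --pt "1 -0.12 0" --twist '[0,0,0,0,0]'

```text
time: 43.4
tool_pos: [541.5, 281.7, 167.5]
tcp_rot: [-3.141, -0.0, 1.391]
contact_force: [0.1, -0.1, -4.5]
grip_width: 11.7
finger_force: 30.0
```

arm_command --gripper '[0,0,0,0,0]' --pt "1 -0.12 0" --pt "1 -0.12 0" --pt "1 -0.12 0" --pt "0 0 0" --pt "0 0 0" --twist '[0,0,0,1,0.92]'

```text
time: 44.02
tool_pos: [545.7, 356.7, 167.1]
tcp_rot: [-3.141, 0.0, 1.221]
contact_force: [0.5, 0.2, -5.0]
grip_width: 11.4
finger_force: 30.0
```

```bash
python3 - <<'E'
from h import *
o=get_obs(); print(o["time"],o["tool_pos"],np.degrees(o["tcp_rot"]),o["contact_force"]); go(545,356.5,32,70.3)
E
```

```text
44.025 [545.72936147 356.67329993 167.11865806] [-1.79969523e+02  2.83959316e-02  6.99643785e+01] [ 0.50210508  0.23386123 -5.03553698]
t 44.02 dp [-0.01 -0.02  5.4 ] twist -0.07 q6 0.81
```

arm_command --gripper '[0,0,0,0,0]' --pt "0 0 0.7" --pt "0 0 1" --pt "0 0 1" --pt "0 0 1" --pt "0 0 0.6" --twist '[-0.07,0,0,0,0]'

```text
time: 44.65
tool_pos: [545.4, 355.9, 58.5]
tcp_rot: [-3.14, 0.001, 1.229]
contact_force: [-0.4, -0.7, -4.7]
grip_width: 11.4
finger_force: 30.0
```

arm_command --gripper '[0,0,0,0,0]' --pt "0 0 0.4" --pt "0 0 0.3" --pt "0 0 0.1" --pt "0 0 0" --pt "0 0 0" --twist '[0,0,0,0,0]'

```text
time: 45.28
tool_pos: [546.3, 356.3, 40.7]
tcp_rot: [3.141, -0.001, 1.23]
contact_force: [0.2, -0.1, -4.3]
grip_width: 11.6
finger_force: 30.0
```

```bash
python3 - <<'E'
from h import *
o=get_obs(); print(o["time"],o["tool_pos"],np.degrees(o["tcp_rot"]),o["contact_force"]); go(545,356.5,32,70.3)
E
```

```text
45.275 [546.33641276 356.26688238  40.72932618] [ 1.79953324e+02 -3.94927595e-02  7.04716915e+01] [ 0.23547891 -0.12304897 -4.30192501]
t 45.27 dp [-0.01 -0.05  0.35] twist 0.03 q6 0.80
```

arm_command --gripper '[0,0,0,0,0]' --pt "0 -0.04 0.1" --pt "0 0 0.1" --pt "0 0 0.08" --pt "0 0 0.05" --pt "0 0 0" --twist '[0,0,0,0,0]'

```text
time: 45.9
tool_pos: [545.0, 356.4, 32.4]
tcp_rot: [3.141, -0.0, 1.23]
contact_force: [-2.7, -1.8, 2.6]
grip_width: 11.3
finger_force: 30.0
```

Contact at the expected height, so I'll release, back away and check everything.

arm_command --gripper '[14,18,26,34,38]' --pt "0 0 0" --pt "0 0 0" --pt "0 0 0" --pt "0 0 0" --pt "0 0 -0.3" --twist '[0,0,0,0,0]'

```text
time: 46.52
tool_pos: [544.6, 356.2, 39.0]
tcp_rot: [-3.141, 0.001, 1.23]
contact_force: [0.1, -0.5, -0.3]
grip_width: 36.9
finger_force: 0.0
```

arm_command --gripper '[38,38,38,38,38]' --pt "0 0 -1" --pt "0 0 -1" --pt "0 0 -1" --pt "0 0 -1" --pt "0 0 -1" --twist '[0,0,0,0,0]'

```text
time: 47.15
tool_pos: [545.1, 356.5, 165.9]
tcp_rot: [3.141, -0.0, 1.23]
contact_force: [-0.4, 0.2, 0.4]
grip_width: 37.9
finger_force: 0.0
```

arm_command --gripper '[38,38,38,38,38]' --pt "-0.5 0 -1" --pt "-1 -0.5 -1" --pt "-1 -0.5 -1" --pt "-1 -0.5 -1" --pt "-1 -0.5 0" --twist '[0,0,0,0,0]'

```text
time: 47.78
tool_pos: [460.6, 266.9, 267.3]
tcp_rot: [3.137, -0.004, 1.23]
contact_force: [-0.2, 0.0, -0.8]
grip_width: 38.0
finger_force: 0.0
```

arm_command --gripper '[38,38,38,38,38]' --pt "-1 -0.5 0" --pt "-1 -0.5 0" --pt "-1 0 0" --pt "-1 0 0" --pt "0 0 0" --twist '[0,0,0,0,0]'

```text
time: 48.4
tool_pos: [403.1, 180.4, 265.2]
tcp_rot: [3.14, -0.001, 1.228]
contact_force: [-0.1, 0.4, -0.2]
grip_width: 38.0
finger_force: 0.0
```

```bash
python3 - <<'E'
from h import *
o=get_obs(); print(o["time"],o["tool_pos"])
a=capture("scene")[:,:,::-1]; b=capture("top")[:,:,::-1]
cv2.imwrite("pics/t12.png",b); cv2.imwrite("pics/s12.png",a)
x=cv2.resize(a[175:315,205:435],(800,487),interpolation=cv2.INTER_CUBIC); cv2.imwrite("pics/f12.png",x)
t=np.ascontiguousarray(b); D=cam("top"); hsv=cv2.cvtColor(t,cv2.COLOR_BGR2HSV)
for m in ((hsv[...,0]<22)&(hsv[...,1]>70),(hsv[...,1]<110)&(hsv[...,2]>90)|((hsv[...,0]<22)&(hsv[...,1]>70))):
  cs,_=cv2.findContours(m.astype(np.uint8),cv2.RETR_EXTERNAL,cv2.CHAIN_APPROX_NONE)
  for q in cs:
    if 200<cv2.contourArea(q)<5500 and 115<cv2.boundingRect(q)[1]<250: print(cv2.boundingRect(q),rect(D,q,69),rect(D,q,14)[:2])
E
```

```text
48.4 [403.06246105 180.44852832 265.24629867]
(210, 210, 25, 25) [440.3, -7.4, 91.0, 87.7, 44.4] [443.7, -3.4]
(103, 167, 53, 51) [540.4, 349.6, 198.7, 152.4, -19.8] [546.9, 364.5]
(180, 155, 17, 18) [664.9, 122.9, 66.4, 61.7, 0.2] [675.1, 130.9]
(233, 151, 31, 33) [647.6, -107.5, 120.8, 113.3, -5.5] [657.4, -106.5]
(266, 125, 58, 16) [781.2, -287.2, 224.5, 21.8, 77.7] [795.0, -291.7]
(238, 238, 50, 24) [329.6, -158.2, 191.5, 41.3, 70.9] [329.7, -158.8]
(118, 214, 31, 22) [432.0, 333.0, 115.0, 62.1, -76.6] [435.2, 347.4]
(208, 207, 32, 32) [436.5, -11.2, 117.7, 114.3, 44.6] [439.9, -7.3]
(101, 164, 60, 75) [514.0, 354.0, 276.0, 166.3, -20.9] [519.6, 369.1]
(178, 154, 23, 24) [657.9, 119.6, 91.1, 83.2, -54.7] [667.9, 127.5]
(229, 150, 40, 38) [642.8, -107.9, 141.2, 140.9, -5.4] [652.4, -107.0]
(216, 121, 18, 16) [800.1, -17.7, 65.8, 59.6, 89.1] [814.5, -14.0]
```

View pics/f12.png

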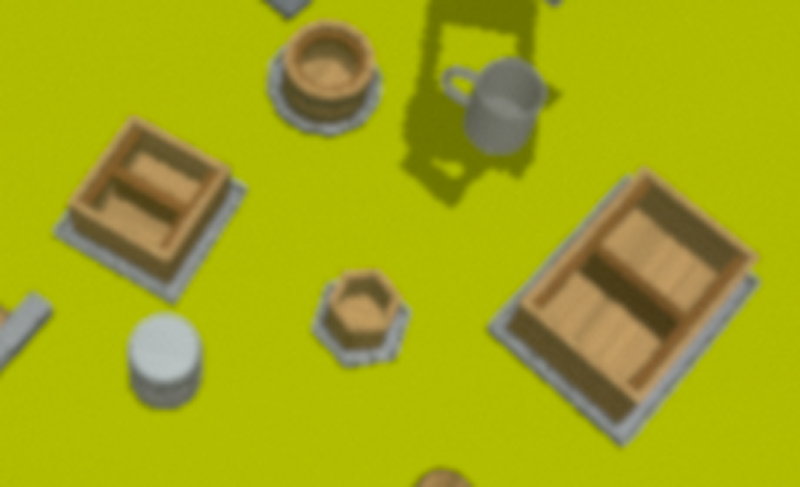

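The picture shows all four planters upright in their own trays, with the mug (500,100) and tin (165,360) untouched. The round, square and hex trays measure where they started (hex within 1 mm). Nothing shows the long tray moved, but the gripper ran into its outline in this view. Handing in.

```bash
python3 -c "
from plant import *
print(close_job())"
```

```text
the job is handed in; nothing more can be done
None
```

All four planters stand upright in their own trays, taken from the top of the stack down, and the job was handed in at about 48.5 s of the 112 s; no verdict came back.

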